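Pin the shaker platform in its home position

ROBOT

A 6-joint arm with a two-finger parallel gripper is mounted at the origin on the work surface. World frame = base frame: x ahead of the robot, y to its left, z up, the work surface at z = 0. Lengths are in m, angles in degrees, forces in N, time in s.
With the tool pointing down it reaches from about 0.3 to 0.75 m from the base axis. Payload 8.5 kg.
Tool frame: the origin (TCP) lies midway between the tips of the shut fingers; the grasp point (between the pads) lies 19 mm behind it; y points along the fingers, z is the direction in which the jaws open and shut, and the axes are right-handed (so a half turn about y gives the same grasp; the last joint's range is limited). The gripper opens to 85 mm and grips with 20 to 120 N. Pads are 22 mm wide; open, the fingers measure 114 mm over their backs; the gripper's body (76 mm by 85 mm) begins 54 mm behind the grasp point. The pads swing forward as they close: fully open they stand 13 mm farther back than shut.
Start: joints at [-81.263, 21.807, 74.336, -0, 83.858, -12.336], TCP at [0.198, -0.513, 0.231] pointing down, gripper open.
Joint ranges: [-178.18, 178.18], [-50.72, 133.34], [12.68, 142.11], [-81.47, 261.47], [9.98, 163.14], [-165.26, 165.26]. Speed limits (degrees/s): [136.94, 136.94, 180, 180, 180, 180].

INTERFACE

Orientations are given as a 3x3 rotation matrix whose columns are the frame's x, y, z axes.
In Python, from rig import status, imaging, job gives the robot as it stands. The module is installed in compiled form; this text tells all that it offers.
- The arm moves only by the tool jog_arm, never from a script. Its argument "rows" is a list of rows, each an object of numbers: "hand": the opening, from 0 (shut) to 1 (fully open); "dx", "dy", "dz": the shift along the tool's x, y, z in cm; "ax", "ay", "az": the turn, a rotation vector about the tool's x, y, z in degrees. In form: [{"hand": .., "dx": .., "dy": .., "dz": .., "ax": .., "ay": .., "az": ..}, ...]. A call has exactly 5 rows; each row shifts and turns the commanded pose from where the row before left it, along the tool's axes as they then stand; what a row does not reach is not made up. A row lasts 1/12 s, in which the tool goes at most 41.7 mm and 7.16 degrees, less where a joint would pass 70% of its speed; a pose out of reach is approached as far as the arm can. A call is refused whole if a number of a shift passes 4.17 or a number of a turn 7.16, either way. A call with a gripper value outside its range is refused whole. The fingers move at their own pace and stop on an object; "newtons" is the grip in N (left out, the last holds). Time passes only in rows, so rows that do not move let the fingers close, or fill a call up. It gives the time, the measured TCP pose, the force and the opening at its end, in the units of the state.
- status.observe(): the state, without advancing time (a new reading comes with each control period).
- imaging.get_image(name): name is "side" or "top"; returns the picture (480x640x3 uint8, red, green, blue); there is no depth.
- imaging.camera_model(name): a dict with "K" (3x3 intrinsics, pixels), "distortion" ([k1, k2, p1, p2, k3] as OpenCV has them; the pictures are not rectified), "position" and "rotation" of the camera in the world. Camera axes: x right, y down, z forward; pixel columns grow to the right and rows downward; lengths in m; the calibration is good to about 2 mm. A picture is of the moment at which its call begins. camera_model takes no time and is no camera call.
- job.close_job(): hands the job in, once; it reports no verdict.
The state is a dict: "time_s": time; "q": joint angles; "qvel": joint speeds; "joint_efforts": joint torques, N m; "position": TCP position; "tool_rot": TCP orientation; "ft_force": force on the tool from outside, world axes, zero at the start; "wrist_torque": the same for the moment, N m; "grip_width": finger opening in m.
Only numpy, scipy, OpenCV 4.12 (cv2) and the standard library are available. Lean on these libraries where they do the work, as an engineer would, in place of code of your own. Each camera call takes 0.05 s, during which the arm holds its last target.

TASK

The shaker's platform has stopped out of line with its base. Take from the rack the one tapered lock pin whose shank fits the lock holes closely, and drive it down through the platform's hole and on into the base so that its taper pulls the platform into line, until the pin stands fully home with its collar down on the platform; then let go of it. Let the pin do the pulling: do not push the platform or its tubes with the gripper, leave the other two pins in the rack, and leave everything else on the bench where it is.

Things in the scene. Friction and masses are not known exactly. Their poses are not given: they have to be found in the camera images.
- base_hole (a point): centre of the mouth of the round lock hole in the top face of the shaker's fixed grey base (72 mm above the bench). The hole is 22 mm across, vertical and 62 mm deep. Its frame is the shaker's: z up, y is the line along which the platform slides, x points from the lock hole towards the tubes on the platform. The base is 250 mm along y and reaches from x = -35 mm to x = +200 mm of this point; it is fixed to the bench.
- platform_hole (a point): centre of the mouth of the round lock hole in the top face of the shaker's aluminium platform (84 mm above the bench). The hole is 22 mm across and goes right through the 10 mm thick platform, which runs 2 mm above the base and has the same outline in plan. The platform carries a low white rack of small blue-capped tubes (top 55 mm above the platform's top face) from x = +102 to +182 mm of this point, y within 95 mm.
- platform (a joint): how far the platform has slid along the shaker's +y axis from the position where its hole is exactly above the base hole (m; 0 = in line; range -0.012 to 0.012). It starts 5 to 9 mm off to the +y side. It moves freely but for about 2.5 N of friction and stays where it is left.
- rack: fixed white plastic rack, 75 (x) x 235 (y) x 85 mm high, origin at the centre of its underside, z up. Three vertical holes 29 mm across in its 10 mm thick top plate, at x = 0 and y = -75, 0 and +75 mm; one pin hangs in each by its collar. Which pin is in which hole varies.
- pin_14_knob (a point): point on the axis of the pin with the 14 mm shank, where to grip its upright grey cylindrical knob, 26 mm above the collar's top. The knob is 20 mm across and 46 mm tall; below it a steel collar 34 mm across and 6 mm thick, then the steel shank, 14 mm across and 24 mm long, then a straight taper 38 mm long to a flat tip 6 mm across. 62 mm from collar underside to tip. The frame's z axis is the pin's axis, pointing from tip to knob. Starts hanging upright in the rack.
- pin_20_knob (a point): point on the axis of the pin with the 20 mm shank, where to grip its upright grey cylindrical knob, 26 mm above the collar's top. The knob is 24 mm across and 46 mm tall; below it a steel collar 38 mm across and 6 mm thick, then the steel shank, 20 mm across and 24 mm long, then a straight taper 38 mm long to a flat tip 6 mm across. 62 mm from collar underside to tip. The frame's z axis is the pin's axis, pointing from tip to knob. Starts hanging upright in the rack.
- pin_26_knob (a point): point on the axis of the pin with the 26 mm shank, where to grip its upright grey cylindrical knob, 26 mm above the collar's top. The knob is 28 mm across and 46 mm tall; below it a steel collar 44 mm across and 6 mm thick, then the steel shank, 26 mm across and 24 mm long, then a straight taper 38 mm long to a flat tip 6 mm across. 62 mm from collar underside to tip. The frame's z axis is the pin's axis, pointing from tip to knob. Starts hanging upright in the rack.
- pin_20_tip (a point): centre of the flat tip of the pin with the 20 mm shank, 94 mm below its knob point along its axis.
- pin_20_collar (a point): point on the axis of the pin with the 20 mm shank at the underside of its collar, 62 mm above the tip; it meets the platform's top face when the pin is fully home.
- beaker: bystander: open glass beaker, 68 mm across, 85 mm tall; origin at the centre of its underside, z up.
- wellplate: bystander: flat white well plate, 85 x 127 x 14 mm; origin at the centre of its underside, z up.
- timer: bystander: grey bench timer, 55 x 65 x 22 mm; origin at the centre of its underside, z up.
- tipbox: bystander: clear box with a grey lid, 100 x 75 x 57 mm; origin at the centre of its underside, z up.
- weight: bystander: steel cylinder weight, 38 mm across, 45 mm tall; origin at the centre of its underside, z up.
- dishes: bystander: stack of three low white round dishes, 70 mm across, 36 mm tall in all; origin at the centre of its underside, z up.
There are look-alikes about, which are no part of the job. Leave any blue look-alike of the part that bears pin_20_knob alone.

How it is judged:
By the outcome, as a careful person would: the job done as asked, in the order asked, and still so for the second after the job is handed in, with the robot touching nothing.
It also fails if it takes over 42 s, if anything falls off the work surface, if the arm or the gripper's body presses on something with over 40 N, if the wrist force passes 120 N, or if a joint passes its speed limit or range.

## Working session

There is one attempt and no reset: what is moved stays moved. The work goes in short steps, Python scripts to look and compute and a tool call to move; the robot and the scene stay as the last step left them, time stands still between calls to the robot, and variables do not carry over. Pictures are saved under pics/ and viewed, and the job is handed in when it is done.

Besides the shell and the picture viewer there is one more tool, called after "Call:" as a command line: name --argument value ..., lists and objects as JSON in quotes. jog_arm: Moves the arm, as the interface text tells. Its arguments: {"type":"object","properties":{"rows":{"type":"array"},"newtons":{"type":"number"}},"required":["rows"]}

```bash
mkdir -p pics
python3 - <<'E'
from rig import status, imaging
import cv2
s=status.observe(); print(s)
for n in("side","top"):
    im=imaging.get_image(n); cv2.imwrite(f"pics/{n}0.png",im[:,:,::-1]); print(imaging.camera_model(n))
E
```

```text
{'time_s': 0.0, 'q': array([-8.12651124e+01,  2.18412835e+01,  7.43853715e+01,  6.60294650e-04,
        8.38563843e+01, -1.23352254e+01]), 'qvel': array([-0.01910222, -0.09230775, -0.04003392, -0.16503788,  0.05490497,
       -0.02188999]), 'joint_efforts': array([ 1.56739450e-03, -4.48458552e+01, -2.31278139e+01, -1.48288350e-04,
        4.73247579e-03, -2.07589278e-05]), 'position': array([ 0.19769138, -0.51293393,  0.23070538]), 'tool_rot': array([[-9.33141672e-01, -2.08770630e-04,  3.59508800e-01],
       [-3.59508717e-01,  1.43423874e-03, -9.33140625e-01],
       [-3.20809092e-04, -9.99998950e-01, -1.41340280e-03]]), 'ft_force': array([ 0.2585184 ,  0.22087675, -0.03917331]), 'wrist_torque': array([-0.03094409, -0.03803665, -0.00229078]), 'grip_width': 0.0852901276082477}
{'K': array([[515.54679547,   0.        , 323.93247553],
       [  0.        , 515.54679547, 249.65786098],
       [  0.        ,   0.        ,   1.        ]]), 'distortion': array([-0.07433398,  0.        ,  0.        ,  0.        ,  0.        ]), 'position': array([ 0.31665732, -0.85949428,  0.9350816 ]), 'rotation': array([[ 0.97188811, -0.15285961,  0.17907383],
       [-0.23535624, -0.65142649,  0.72128425],
       [ 0.00639821, -0.74315374, -0.66909012]])}
{'K': array([[554.34101752,   0.        , 308.41151964],
       [  0.        , 554.34101752, 238.15043407],
       [  0.        ,   0.        ,   1.        ]]), 'distortion': array([-0.07741358,  0.        ,  0.        ,  0.        ,  0.        ]), 'position': array([0.35486505, 0.04125532, 1.37230908]), 'rotation': array([[ 0.02178094, -0.98849203,  0.14969667],
       [-0.99972842, -0.02277582, -0.00493457],
       [ 0.00828725, -0.14954854, -0.98871965]])}
```

View pics/side0.png

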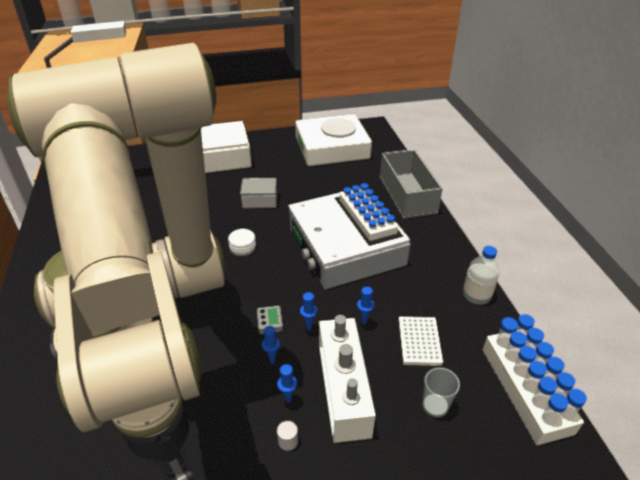

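View pics/top0.png

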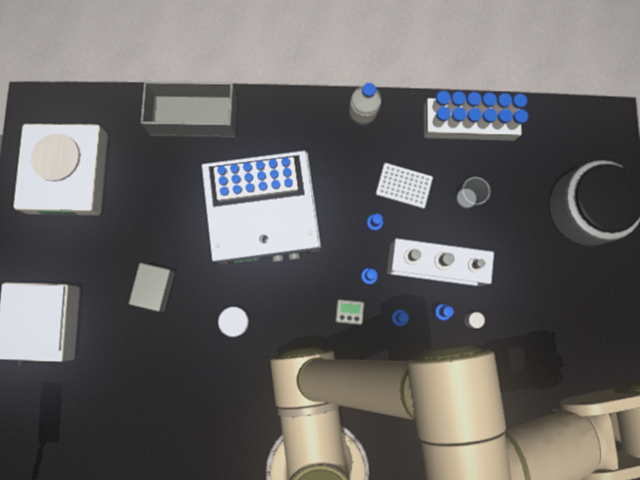

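Both views show the shaker (top view around (262,205), lock hole near (264,239)). The rack holds three grey-knobbed pins, at top (414,255), (447,259) and (478,264). Four blue look-alike pins stand on the bench. Next I'll enlarge the rack and the hole.

```bash
cat > h.py <<'E'
import numpy as np, cv2
from rig import status, imaging
CM={n:imaging.camera_model(n) for n in("side","top")}
def ray(n,uv):
    c=CM[n]; p=cv2.undistortPoints(np.array([[uv]],float),c["K"],c["distortion"])[0,0]
    return c["position"], c["rotation"]@np.array([p[0],p[1],1])
def onz(n,uv,z):
    o,d=ray(n,uv); return o+d*(z-o[2])/d[2]
def tri(a,b):
    o1,d1=ray("side",a);o2,d2=ray("top",b)
    d1=d1/np.linalg.norm(d1);d2=d2/np.linalg.norm(d2)
    t=np.linalg.lstsq(np.c_[d1,-d2],o2-o1,rcond=None)[0]
    p,q=o1+t[0]*d1,o2+t[1]*d2
    return (p+q)/2,np.linalg.norm(p-q)
def proj(n,X):
    c=CM[n];R=c["rotation"].T
    return cv2.projectPoints(np.atleast_2d(X).astype(float),cv2.Rodrigues(R)[0],-R@c["position"],c["K"],c["distortion"])[0][:,0]
E
python3 - <<'E'
import cv2
a=cv2.imread("pics/side0.png");b=cv2.imread("pics/top0.png")
def c(im,x,y,w,h,k,n): cv2.imwrite(n,cv2.resize(im[y:y+h,x:x+w],None,fx=k,fy=k,interpolation=cv2.INTER_CUBIC))
c(b,380,230,120,60,6,"pics/t_rack.png"); c(a,310,305,75,140,4,"pics/s_rack.png")
c(b,195,145,135,125,5,"pics/t_sh.png"); c(a,280,180,135,110,5,"pics/s_sh.png")
E
```

```text
(no output)
```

View pics/t_rack.png

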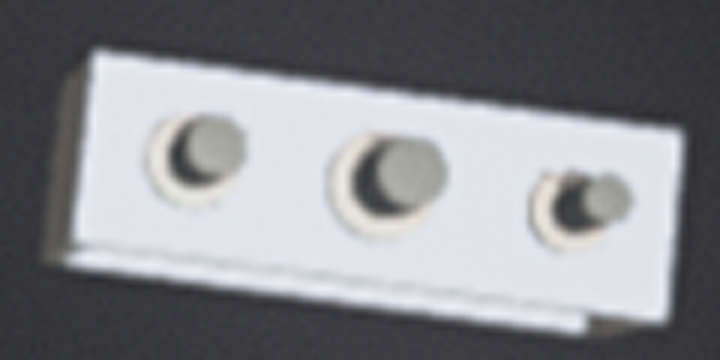

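View pics/s_rack.png

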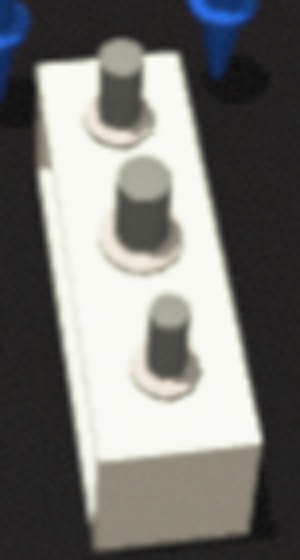

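View pics/t_sh.png

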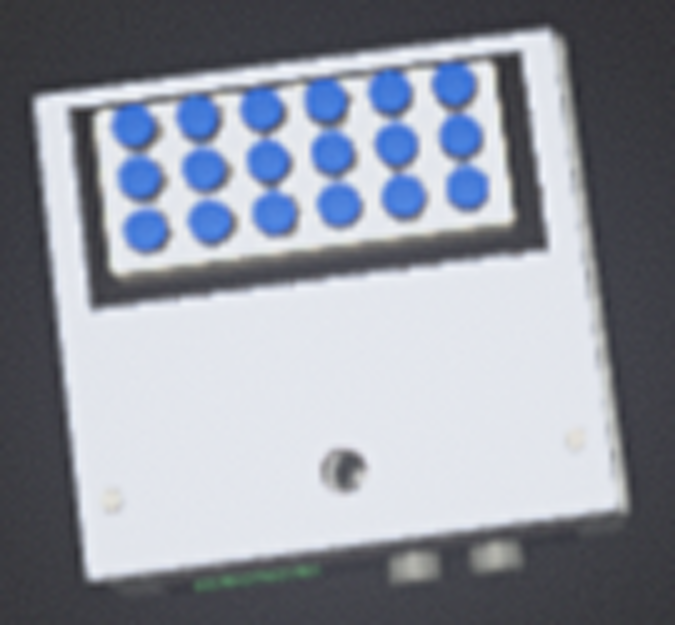

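View pics/s_sh.png

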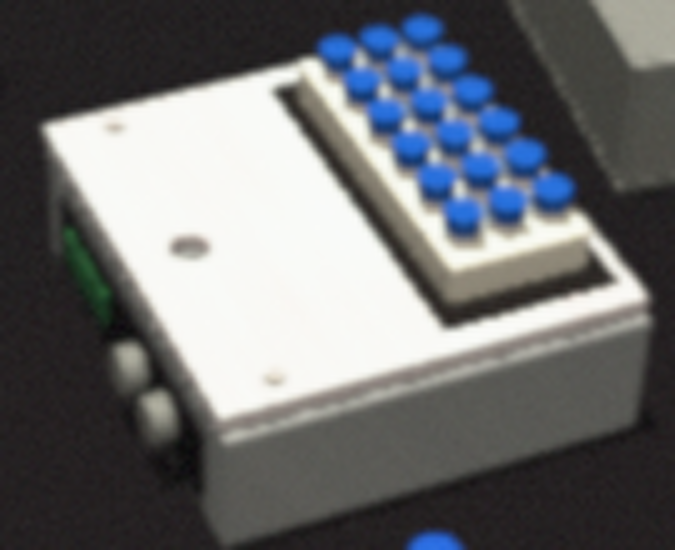

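Knob diameters in the top crop are about 62 px (left), 72 px (middle) and 47 px (right), a ratio close to 24:28:19. So the 20 mm pin is the left one, at top (416,254) and side (340,319). It has a grey knob, while the look-alikes are blue. Now I'll measure positions.

```bash
cat > m.py <<'E'
from h import *
a=cv2.imread("pics/side0.png");b=cv2.imread("pics/top0.png")
np.set_printoptions(precision=4,suppress=True)
# knob tops
for nm,s,t in [("L",(340.5,319.2),(415.8,254.5)),("M",(346,349.5),(448.3,258.8)),("R",(353,381.5),(480.9,263))]:
    print(nm,*tri(s,t),"top@.137",onz("top",t,.137),"side",onz("side",s,.137))
# quads
def quad(im,seed,th):
    g=cv2.GaussianBlur(im,(3,3),0).min(2); m=(g>th).astype(np.uint8)
    n,l=cv2.connectedComponents(m); mm=(l==l[seed[1],seed[0]]).astype(np.uint8)
    c=max(cv2.findContours(mm,0,cv2.CHAIN_APPROX_NONE)[0],key=cv2.contourArea)
    h=cv2.convexHull(c)
    q=cv2.approxPolyN(h,4,None,0,True) if hasattr(cv2,'approxPolyN') else cv2.approxPolyDP(h,6,True)
    return q.reshape(-1,2)
for th in(150,180):
    q=quad(b,(235,225),th); print("sh px",q.tolist()); P=np.array([onz("top",p,.084)[:2] for p in q.astype(float)]);print(P)
    q=quad(b,(430,270) if 0 else (430,256),th); print("rack px",q.tolist()); print(np.array([onz("top",p,.085)[:2] for p in q.astype(float)]))
E
python3 m.py
python3 - <<'E'
import cv2
a=cv2.imread("pics/side0.png");b=cv2.imread("pics/top0.png")
c=lambda im,x,y,w,h,k:cv2.resize(im[y:y+h,x:x+w],None,fx=k,fy=k,interpolation=cv2.INTER_CUBIC)
import numpy as np
cv2.imwrite("pics/holes.png",np.hstack([c(b,254,229,20,20,20),c(a,308,219,20,20,20)]))
E
```

```text
L [ 0.5123 -0.2085  0.1347] 0.0035035331185017163 top@.137 [ 0.5102 -0.2077  0.137 ] side [ 0.5135 -0.2103  0.137 ]
M [ 0.5038 -0.2829  0.1331] 0.0026126661735898817 top@.137 [ 0.502  -0.2816  0.137 ] side [ 0.5042 -0.2857  0.137 ]
R [ 0.496  -0.3569  0.1357] 0.0036094710010802374 top@.137 [ 0.494  -0.3562  0.137 ] side [ 0.4975 -0.3578  0.137 ]Traceback (most recent call last):
  File "m.py", line 16, in <module>
    q=quad(b,(235,225),th); print("sh px",q.tolist()); P=np.array([onz("top",p,.084)[:2] for p in q.astype(float)]);print(P)
  File "m.py", line 13, in quad
    q=cv2.approxPolyN(h,4,None,0,True) if hasattr(cv2,'approxPolyN') else cv2.approxPolyDP(h,6,True)
      ~~~~~~~~~~~~~~~^^^^^^^^^^^^^^^^^
cv2.error: OpenCV(4.12.0) /io/opencv/modules/imgproc/src/approx.cpp:964: error: (-215:Assertion failed) epsilon_percentage > 0 || epsilon_percentage == -1 in function 'approxPolyN'
```

View pics/holes.png

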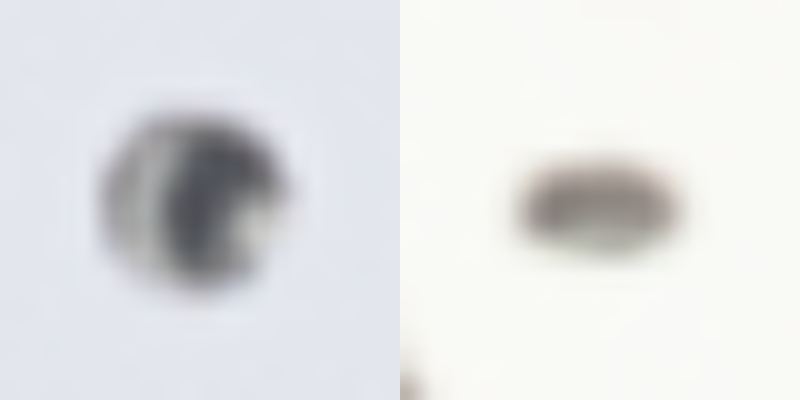

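```bash
sed -i 's/approxPolyN(h,4,None,0,True)/approxPolyN(h,4,None,-1,True)/' m.py
cat >> m.py <<'E'
px=lambda x,y,k,x0,y0:((x+.5)/k-.5+x0,(y+.5)/k-.5+y0)
t=px(193,203,20,254,229); s=px(599,208,20,308,219); s=(px(199,208,20,308,219))
print("hole",onz("top",t,.084),onz("side",s,.084))
for x,z in((100,.084),(290,.084),(165,.072),(172,.072)): print(x,z,onz("top",px(x,205,20,254,229),z))
E
python3 m.py
```

```text
L [ 0.5123 -0.2085  0.1347] 0.0035035331185017163 top@.137 [ 0.5102 -0.2077  0.137 ] side [ 0.5135 -0.2103  0.137 ]
M [ 0.5038 -0.2829  0.1331] 0.0026126661735898817 top@.137 [ 0.502  -0.2816  0.137 ] side [ 0.5042 -0.2857  0.137 ]
R [ 0.496  -0.3569  0.1357] 0.0036094710010802374 top@.137 [ 0.494  -0.3562  0.137 ] side [ 0.4975 -0.3578  0.137 ]
sh px [[320, 246], [212, 261], [201, 164], [306, 150]]
[[0.5319 0.0072]
 [0.4907 0.259 ]
 [0.7243 0.2971]
 [0.7649 0.0453]]
rack px [[493, 252], [490, 287], [391, 274], [395, 238]]
[[ 0.5267 -0.4027]
 [ 0.4437 -0.3935]
 [ 0.4696 -0.1597]
 [ 0.5548 -0.1691]]
sh px [[319, 246], [212, 260], [202, 164], [305, 151]]
[[0.5319 0.0096]
 [0.4931 0.2592]
 [0.7244 0.2947]
 [0.7623 0.0477]]
rack px [[493, 252], [490, 286], [392, 273], [396, 239]]
[[ 0.5267 -0.4027]
 [ 0.4461 -0.3935]
 [ 0.472  -0.162 ]
 [ 0.5525 -0.1715]]
hole [0.5462 0.1411 0.084 ] [0.547  0.1396 0.084 ]
100 0.084 [0.5457 0.152  0.084 ]
290 0.084 [0.5463 0.1297 0.084 ]
165 0.072 [0.5477 0.1453 0.072 ]
172 0.072 [0.5477 0.1445 0.072 ]
```

Platform hole is about (0.546,0.140). The base hole's visible +y rim is about 7 mm further to −y, so the base hole is about (0.5475,0.134). Pin 20 is about (0.512,−0.209). First I'll square the tool to the world axes.

Call:
jog_arm --rows '[{"hand":0.5,"ay":7.02},{"hand":0.5,"ay":7.02},{"hand":0.5,"ay":7.02},{"hand":0.5},{"hand":0.5}]' --newtons 60

```text
invalid input at $.rows[0]: expected keys hand, dx, dy, dz, ax, ay, az
```

```bash
python3 -c "
from rig import status
print(status.observe())"
```

```text
{'time_s': 0.1, 'q': array([-8.12635352e+01,  2.18365746e+01,  7.43792162e+01, -3.31834072e-04,
        8.38568024e+01, -1.23361491e+01]), 'qvel': array([-0.01153417,  0.0189897 , -0.06185748, -0.0492968 , -0.00954511,
        0.03163131]), 'joint_efforts': array([ 3.38226797e-03, -4.49223804e+01, -2.31655544e+01, -3.26516465e-04,
        3.59168873e-03,  4.06171438e-06]), 'position': array([ 0.19770607, -0.51296138,  0.23078575]), 'tool_rot': array([[-9.33125301e-01, -1.98134535e-04,  3.59551295e-01],
       [-3.59551252e-01,  1.25141519e-03, -9.33124499e-01],
       [-2.65063762e-04, -9.99999197e-01, -1.23896669e-03]]), 'ft_force': array([0.09993141, 0.9370874 , 0.49375553]), 'wrist_torque': array([-0.01781198, -0.0103885 ,  0.04757947]), 'grip_width': 0.08575760186352076}
```

Call:
jog_arm --rows '[{"hand":0.5,"dx":0,"dy":0,"dz":0,"ax":0,"ay":7.02,"az":0},{"hand":0.5,"dx":0,"dy":0,"dz":0,"ax":0,"ay":7.02,"az":0},{"hand":0.5,"dx":0,"dy":0,"dz":0,"ax":0,"ay":7.03,"az":0},{"hand":0.5,"dx":0,"dy":0,"dz":0,"ax":0,"ay":0,"az":0},{"hand":0.5,"dx":0,"dy":0,"dz":0,"ax":0,"ay":0,"az":0}]' --newtons 60

```text
time_s: 0.52
position: [0.1977, -0.5131, 0.231]
tool_rot: [[-1.0, -0.0, 0.004], [-0.004, 0.001, -1.0], [0.0, -1.0, -0.001]]
ft_force: [-0.8, 0.2, 0.8]
grip_width: 0.0429
```

Call:
jog_arm --rows '[{"hand":0.5,"dx":-2.9,"dy":0,"dz":-2.8,"ax":0,"ay":0,"az":0},{"hand":0.5,"dx":-2.9,"dy":0,"dz":-2.8,"ax":0,"ay":0,"az":0},{"hand":0.5,"dx":-2.9,"dy":0,"dz":-2.8,"ax":0,"ay":0,"az":0},{"hand":0.5,"dx":-2.9,"dy":0,"dz":-2.8,"ax":0,"ay":0,"az":0},{"hand":0.5,"dx":-2.9,"dy":0,"dz":-2.8,"ax":0,"ay":0,"az":0}]'

```text
time_s: 0.93
position: [0.3437, -0.3716, 0.2313]
tool_rot: [[-1.0, 0.0, 0.004], [-0.004, 0.0, -1.0], [-0.0, -1.0, -0.0]]
ft_force: [0.8, -1.0, 0.0]
grip_width: 0.0428
```

Call:
jog_arm --rows '[{"hand":0.5,"dx":-2.9,"dy":0,"dz":-2.8,"ax":0,"ay":0,"az":0},{"hand":0.5,"dx":-2.9,"dy":0,"dz":-2.8,"ax":0,"ay":0,"az":0},{"hand":0.5,"dx":-2.9,"dy":0,"dz":-2.8,"ax":0,"ay":0,"az":0},{"hand":0.5,"dx":-2.9,"dy":0,"dz":-2.8,"ax":0,"ay":0,"az":0},{"hand":0.5,"dx":-2.4,"dy":0,"dz":-2.4,"ax":0,"ay":0,"az":0}]'

```text
time_s: 1.35
position: [0.4842, -0.235, 0.2313]
tool_rot: [[-1.0, 0.0, 0.005], [-0.005, 0.0, -1.0], [-0.0, -1.0, -0.0]]
ft_force: [-0.4, 0.0, -0.1]
grip_width: 0.0429
```

Call:
jog_arm --rows '[{"hand":0.5,"dx":0,"dy":3,"dz":0,"ax":0,"ay":0,"az":0},{"hand":0.5,"dx":0,"dy":2,"dz":0,"ax":0,"ay":0,"az":0},{"hand":0.5,"dx":0,"dy":0,"dz":0,"ax":0,"ay":0,"az":0},{"hand":0.5,"dx":0,"dy":0,"dz":0,"ax":0,"ay":0,"az":0},{"hand":0.5,"dx":0,"dy":0,"dz":0,"ax":0,"ay":0,"az":0}]'

```text
time_s: 1.77
position: [0.483, -0.2378, 0.1826]
tool_rot: [[-1.0, 0.001, 0.001], [-0.001, -0.001, -1.0], [-0.001, -1.0, 0.001]]
ft_force: [-0.5, 0.4, 0.7]
grip_width: 0.0427
```

Call:
jog_arm --rows '[{"hand":0.5,"dx":-1.5,"dy":0,"dz":-1.5,"ax":0,"ay":0,"az":0},{"hand":0.5,"dx":-1.4,"dy":0,"dz":-1.4,"ax":0,"ay":0,"az":0},{"hand":0.5,"dx":0,"dy":1.0,"dz":0,"ax":0,"ay":0,"az":0},{"hand":0.5,"dx":0,"dy":0.5,"dz":0,"ax":0,"ay":0,"az":0},{"hand":0.5,"dx":0,"dy":0,"dz":0,"ax":0,"ay":0,"az":0}]'

```text
time_s: 2.18
position: [0.5111, -0.2085, 0.1657]
tool_rot: [[-1.0, -0.001, 0.0], [-0.0, 0.001, -1.0], [0.001, -1.0, -0.001]]
ft_force: [-0.2, 0.1, -0.1]
grip_width: 0.0426
```

```bash
cat > snap.py <<'E'
import sys
from h import *
tag=sys.argv[1]; X=np.array([float(v) for v in sys.argv[2].split(',')]); r=int(sys.argv[3]); k=380//(2*r)
out=[]
for n in("side","top"):
    im=imaging.get_image(n)[:,:,::-1].copy(); cv2.imwrite(f"pics/{tag}_{n}.png",im)
    u,v=proj(n,X)[0].round().astype(int); u0,v0=u-r,v-r; print(n,"x0,y0",u0,v0,"scale",k)
    out.append(cv2.resize(im[v0:v0+2*r,u0:u0+2*r],None,fx=k,fy=k,interpolation=cv2.INTER_CUBIC))
cv2.imwrite(f"pics/{tag}_c.png",np.hstack(out)); s=status.observe(); print(s["position"],s["time_s"])
E
python3 snap.py g1 .512,-.209,.137 40
```

```text
side x0,y0 300 279 scale 4
top x0,y0 376 214 scale 4
[ 0.5113021  -0.20891168  0.16658458] 2.2833
```

View pics/g1_c.png

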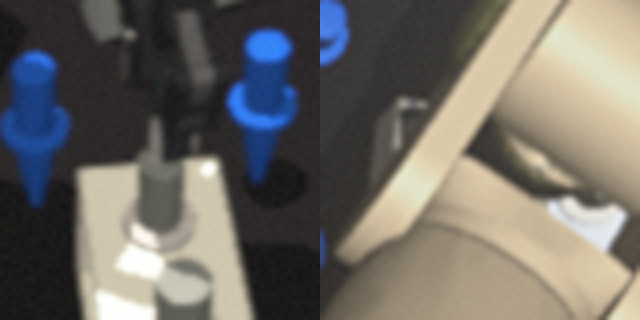

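Run:
```python
from h import *
im=cv2.imread("pics/g1_side.png")
p=proj("side",[[.5112,-.2087,.166],[.5112,-.2087,.137],[.5112,-.2087,.2]]);print(p)
x0,y0,k=310,270,8
c=cv2.resize(im[y0:y0+75,x0:x0+70],None,fx=k,fy=k,interpolation=cv2.INTER_CUBIC)
c=np.clip(c.astype(float)*1.8,0,255).astype(np.uint8)
for u in p: cv2.circle(c,tuple(int(v) for v in (u-[x0,y0])*k+k/2),3,(0,0,255),-1)
cv2.imwrite("pics/g1_e.png",c)
```

```text
[[339.59451859 309.23554278]
 [339.20453838 318.78864352]
 [340.07031441 297.54912175]]
```

View pics/g1_e.png

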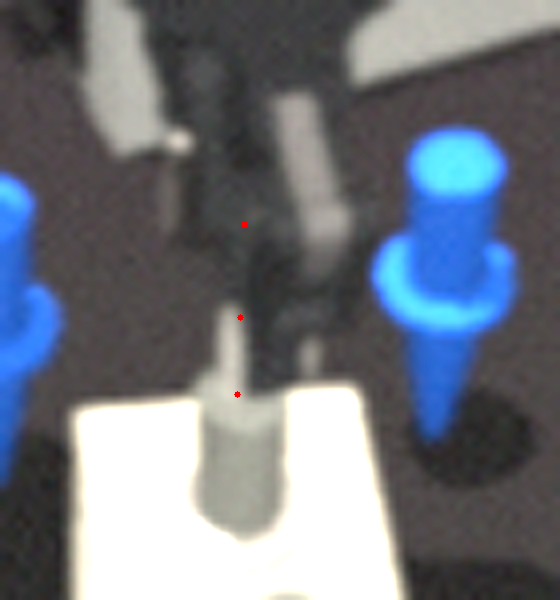

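Run:
```python
from h import *
p=proj("side",[[.5112,-.24,.166],[.5002,-.24,.166],[.5222,-.24,.166],[.5112,-.178,.166],[.5002,-.178,.166],[.5222,-.178,.166]]);print((p-[310,270])*8+4)
```

```text
[[273.98422489 412.73243925]
 [230.02178711 420.83550199]
 [317.76859906 404.65171897]
 [209.52849998 228.73669246]
 [167.2989345  236.14190283]
 [251.59623225 221.35339388]]
```

Side crop: the jaws straddle the knob (knob top at about (339,319)), centred within about 2 mm. Going down.

Call:
jog_arm --rows '[{"hand":0.5,"dx":0,"dy":2,"dz":0,"ax":0,"ay":0,"az":0},{"hand":0.5,"dx":0,"dy":2,"dz":0,"ax":0,"ay":0,"az":0},{"hand":0.5,"dx":0,"dy":1.6,"dz":0,"ax":0,"ay":0,"az":0},{"hand":0.5,"dx":0,"dy":0.9,"dz":0,"ax":0,"ay":0,"az":0},{"hand":0.5,"dx":0,"dy":0,"dz":0,"ax":0,"ay":0,"az":0}]'

```text
time_s: 2.7
position: [0.5109, -0.2083, 0.1001]
tool_rot: [[-1.0, -0.002, -0.001], [0.001, 0.002, -1.0], [0.002, -1.0, -0.002]]
ft_force: [-0.3, 0.0, 0.3]
grip_width: 0.0423
```

Call:
jog_arm --rows '[{"hand":0.2,"dx":0,"dy":0,"dz":0,"ax":0,"ay":0,"az":0},{"hand":0.1,"dx":0,"dy":0,"dz":0,"ax":0,"ay":0,"az":0},{"hand":0,"dx":0,"dy":0,"dz":0,"ax":0,"ay":0,"az":0},{"hand":0,"dx":0,"dy":0,"dz":0,"ax":0,"ay":0,"az":0},{"hand":0,"dx":0,"dy":0,"dz":0,"ax":0,"ay":0,"az":0}]' --newtons 80

```text
time_s: 3.12
position: [0.5123, -0.2088, 0.1026]
tool_rot: [[-1.0, 0.002, 0.0], [-0.0, -0.002, -1.0], [-0.002, -1.0, 0.002]]
ft_force: [-0.4, -0.5, 6.4]
grip_width: 0.0221
```

Call:
jog_arm --rows '[{"hand":0,"dx":0,"dy":0,"dz":0,"ax":0,"ay":0,"az":0},{"hand":0,"dx":0,"dy":0,"dz":0,"ax":0,"ay":0,"az":0},{"hand":0,"dx":0,"dy":-0.5,"dz":0,"ax":0,"ay":0,"az":0},{"hand":0,"dx":0,"dy":-0.5,"dz":0,"ax":0,"ay":0,"az":0},{"hand":0,"dx":0,"dy":-1,"dz":0,"ax":0,"ay":0,"az":0}]'

```text
time_s: 3.53
position: [0.5113, -0.2078, 0.1212]
tool_rot: [[-1.0, -0.002, 0.0], [-0.0, 0.001, -1.0], [0.002, -1.0, -0.001]]
ft_force: [0.5, 0.8, -2.2]
grip_width: 0.0222
```

Call:
jog_arm --rows '[{"hand":0,"dx":0,"dy":-3,"dz":0,"ax":0,"ay":0,"az":0},{"hand":0,"dx":0,"dy":-3,"dz":0,"ax":0,"ay":0,"az":0},{"hand":0,"dx":0,"dy":-3,"dz":0,"ax":0,"ay":0,"az":0},{"hand":0,"dx":0,"dy":-3,"dz":0,"ax":0,"ay":0,"az":0},{"hand":0,"dx":0,"dy":-2.5,"dz":0,"ax":0,"ay":0,"az":0}]'

```text
time_s: 3.95
position: [0.5116, -0.2079, 0.2694]
tool_rot: [[-1.0, 0.002, 0.0], [-0.0, -0.001, -1.0], [-0.002, -1.0, 0.001]]
ft_force: [0.1, 0.0, -1.8]
grip_width: 0.0223
```

```bash
python3 snap.py l1 .511,-.208,.21 47
```

```text
side x0,y0 293 247 scale 4
top x0,y0 376 203 scale 4
[ 0.51269783 -0.20863368  0.2713198 ] 4.05
```

View pics/l1_c.png

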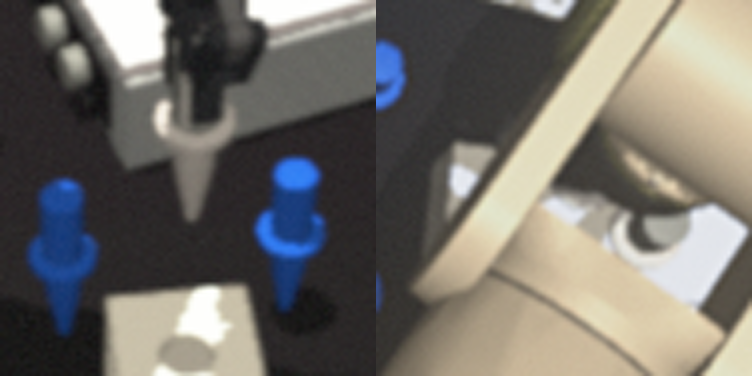

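Run:
```python
from h import *
np.set_printoptions(precision=4,suppress=True)
x,y,z=.512,-.2083,.2702
print(proj("side",[[x,y,z+.019-.094],[x,y,z-.013],[x,y,z-.007]]))
im=cv2.imread("pics/l1_side.png")
x0,y0,k=315,262,9
c=cv2.resize(im[y0:y0+50,x0:x0+60],None,fx=k,fy=k,interpolation=cv2.INTER_CUBIC)
c=np.clip(c.astype(float)*1.3,0,255).astype(np.uint8)
for u in proj("side",[[x,y,z-.075],[x,y,z-.013]]): cv2.circle(c,tuple(int(v) for v in (u-[x0,y0])*k+k/2),2,(0,0,255),-1)
cv2.imwrite("pics/l1_e.png",c)
```

```text
[[340.3471 299.0134]
 [341.2792 276.3923]
 [341.3735 274.0971]]
```

View pics/l1_e.png

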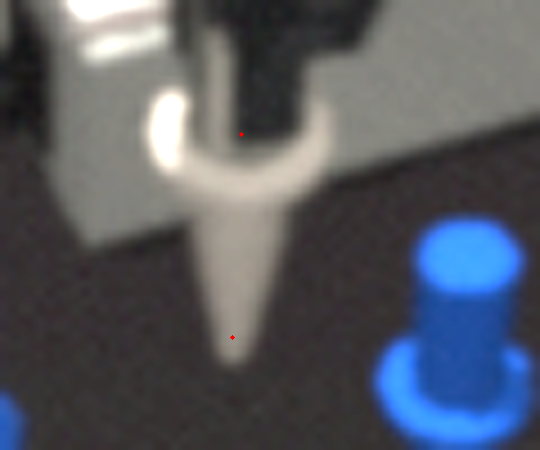

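Side crop: the pin hangs vertically, tip at (340.4,301), within 0.3 px of the TCP axis laterally. The shank-to-collar width ratio is about 0.52, which confirms the 20 mm pin. Carrying it over the shaker.

Call:
jog_arm --rows '[{"hand":0,"dx":-0.3,"dy":0,"dz":-2.5,"ax":0,"ay":0,"az":0},{"hand":0,"dx":-0.4,"dy":0,"dz":-3.8,"ax":0,"ay":0,"az":0},{"hand":0,"dx":-0.4,"dy":0,"dz":-3.8,"ax":0,"ay":0,"az":0},{"hand":0,"dx":-0.4,"dy":0,"dz":-3.8,"ax":0,"ay":0,"az":0},{"hand":0,"dx":-0.4,"dy":0,"dz":-3.8,"ax":0,"ay":0,"az":0}]'

```text
time_s: 4.47
position: [0.5301, -0.0293, 0.2658]
tool_rot: [[-1.0, -0.001, -0.0], [0.0, 0.001, -1.0], [0.001, -1.0, -0.001]]
ft_force: [0.7, -0.6, -1.1]
grip_width: 0.0224
```

Call:
jog_arm --rows '[{"hand":0,"dx":-0.4,"dy":0,"dz":-3.8,"ax":0,"ay":0,"az":0},{"hand":0,"dx":-0.4,"dy":0,"dz":-3.8,"ax":0,"ay":0,"az":0},{"hand":0,"dx":-0.4,"dy":0,"dz":-3.8,"ax":0,"ay":0,"az":0},{"hand":0,"dx":-0.4,"dy":0,"dz":-3.1,"ax":0,"ay":0,"az":0},{"hand":0,"dx":0,"dy":0,"dz":-2,"ax":0,"ay":0,"az":0}]'

```text
time_s: 4.88
position: [0.5462, 0.1369, 0.2656]
tool_rot: [[-1.0, -0.002, 0.002], [-0.002, 0.001, -1.0], [0.002, -1.0, -0.001]]
ft_force: [0.0, -0.9, -0.7]
grip_width: 0.0223
```

Call:
jog_arm --rows '[{"hand":0,"dx":0,"dy":0,"dz":0,"ax":0,"ay":0,"az":0},{"hand":0,"dx":0,"dy":2,"dz":0,"ax":0,"ay":0,"az":0},{"hand":0,"dx":0,"dy":2,"dz":0,"ax":0,"ay":0,"az":0},{"hand":0,"dx":0,"dy":1.5,"dz":0,"ax":0,"ay":0,"az":0},{"hand":0,"dx":0,"dy":0,"dz":0,"ax":0,"ay":0,"az":0}]'

```text
time_s: 5.3
position: [0.545, 0.1333, 0.2079]
tool_rot: [[-1.0, -0.007, -0.0], [0.0, -0.0, -1.0], [0.007, -1.0, 0.0]]
ft_force: [-0.1, 0.7, -1.4]
grip_width: 0.022
```

```bash
python3 snap.py p1 .547,.137,.12 47
```

```text
side x0,y0 271 172 scale 4
top x0,y0 217 189 scale 4
[0.54659911 0.13336898 0.21136456] 5.4
```

View pics/p1_c.png

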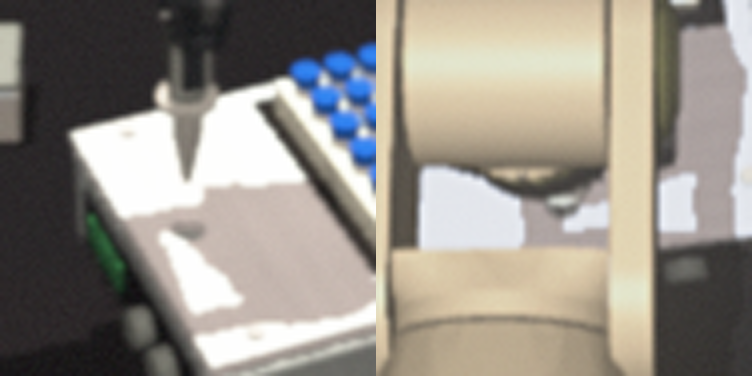

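Call:
jog_arm --rows '[{"hand":0,"dx":0,"dy":1.5,"dz":0,"ax":0,"ay":0,"az":0},{"hand":0,"dx":0,"dy":1.5,"dz":0,"ax":0,"ay":0,"az":0},{"hand":0,"dx":0,"dy":0.6,"dz":0,"ax":0,"ay":0,"az":0},{"hand":0,"dx":0,"dy":0,"dz":0,"ax":0,"ay":0,"az":0},{"hand":0,"dx":0,"dy":0,"dz":0,"ax":0,"ay":0,"az":0}]'

```text
time_s: 5.82
position: [0.5471, 0.1337, 0.1763]
tool_rot: [[-1.0, 0.001, -0.0], [0.0, 0.0, -1.0], [-0.001, -1.0, -0.0]]
ft_force: [-0.4, -0.4, -1.7]
grip_width: 0.0224
```

```bash
python3 snap.py p2 .547,.137,.09 19
python3 - <<'E'
from h import *
for i in range(4):
    s=status.observe();print(s["position"],s["time_s"],s["tool_rot"][:,1]); imaging.get_image("side")
E
```

```text
side x0,y0 299 209 scale 10
top x0,y0 246 219 scale 10
[0.54727878 0.13379065 0.17656274] 5.9167
[0.54727878 0.13379065 0.17656274] 5.9167 [ 2.08849441e-03  5.97577707e-05 -9.99997817e-01]
[0.54719187 0.13381814 0.17645823] 5.9667 [ 1.96474967e-03  8.98484478e-05 -9.99998066e-01]
[0.54707431 0.13382461 0.17624813] 6.0167 [ 1.59613213e-03  3.10198830e-05 -9.99998726e-01]
[0.54696848 0.13384252 0.17606257] 6.0667 [ 1.25173411e-03  6.79360859e-05 -9.99999214e-01]
```

View pics/p2_c.png

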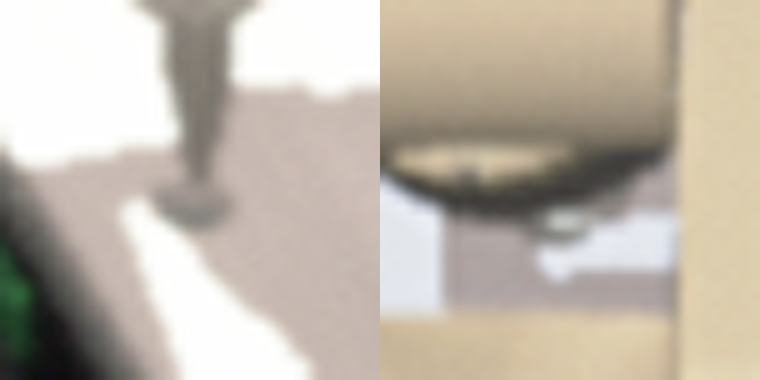

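Run:
```python
from h import *
print("tip side",onz("side",(318.3,227.3),.0968),"hole",onz("side",(317.6,228.9),.084))
im=cv2.imread("pics/p2_side.png"); x0,y0,k=308,215,26
cv2.imwrite("pics/p2_e.png",cv2.resize(im[y0:y0+20,x0:x0+20],None,fx=k,fy=k,interpolation=cv2.INTER_CUBIC))
```

```text
tip side [0.54709182 0.13038513 0.0968    ] hole [0.54737406 0.13959172 0.084     ]
```

View pics/p2_e.png

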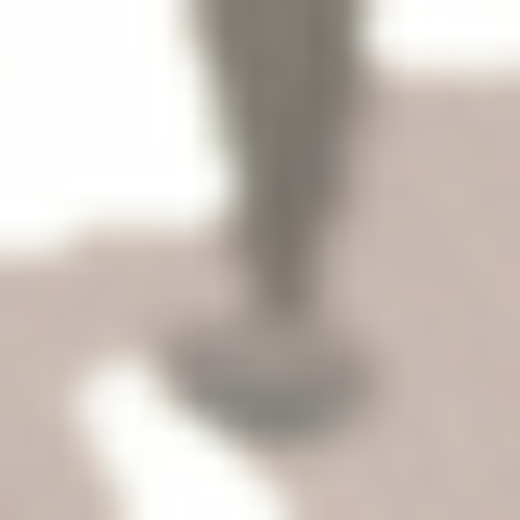

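Combining both views, relative to what they read for the pin itself, the TCP target is x ≈ 0.5485, y ≈ 0.1335. I'll shift about 1.2 mm in +x and start the descent.

Call:
jog_arm --rows '[{"hand":0,"dx":-0.12,"dy":0.5,"dz":0,"ax":0,"ay":0,"az":0},{"hand":0,"dx":0,"dy":0.8,"dz":0,"ax":0,"ay":0,"az":0},{"hand":0,"dx":0,"dy":0.8,"dz":0,"ax":0,"ay":0,"az":0},{"hand":0,"dx":0,"dy":0.6,"dz":0,"ax":0,"ay":0,"az":0},{"hand":0,"dx":0,"dy":0,"dz":0,"ax":0,"ay":0,"az":0}]'

```text
time_s: 6.53
position: [0.5472, 0.1342, 0.1465]
tool_rot: [[-1.0, -0.003, 0.0], [-0.0, 0.001, -1.0], [0.003, -1.0, -0.001]]
ft_force: [-0.8, 2.8, -2.4]
grip_width: 0.0223
```

Call:
jog_arm --rows '[{"hand":0,"dx":0,"dy":0.3,"dz":0,"ax":0,"ay":0,"az":0},{"hand":0,"dx":0,"dy":0.3,"dz":0,"ax":0,"ay":0,"az":0},{"hand":0,"dx":0,"dy":0.3,"dz":0,"ax":0,"ay":0,"az":0},{"hand":0,"dx":0,"dy":0,"dz":0,"ax":0,"ay":0,"az":0},{"hand":0,"dx":0,"dy":0,"dz":0,"ax":0,"ay":0,"az":0}]'

```text
time_s: 6.95
position: [0.5479, 0.1339, 0.1391]
tool_rot: [[-1.0, -0.0, 0.0], [-0.0, 0.0, -1.0], [0.0, -1.0, -0.0]]
ft_force: [0.5, 1.9, -3.5]
grip_width: 0.0223
```

Call:
jog_arm --rows '[{"hand":0,"dx":0,"dy":0.3,"dz":0,"ax":0,"ay":0,"az":0},{"hand":0,"dx":0,"dy":0.3,"dz":0,"ax":0,"ay":0,"az":0},{"hand":0,"dx":0,"dy":0.3,"dz":0,"ax":0,"ay":0,"az":0},{"hand":0,"dx":0,"dy":0.1,"dz":0,"ax":0,"ay":0,"az":0},{"hand":0,"dx":0,"dy":0,"dz":0,"ax":0,"ay":0,"az":0}]'

```text
time_s: 7.37
position: [0.5478, 0.1338, 0.1289]
tool_rot: [[-1.0, -0.001, 0.0], [-0.0, -0.0, -1.0], [0.001, -1.0, 0.0]]
ft_force: [-0.6, 1.5, -2.2]
grip_width: 0.0222
```

```bash
python3 snap.py p3 .547,.137,.09 31
```

```text
side x0,y0 287 197 scale 6
top x0,y0 234 207 scale 6
[0.54775151 0.13377511 0.12899464] 7.4667
```

View pics/p3_c.png

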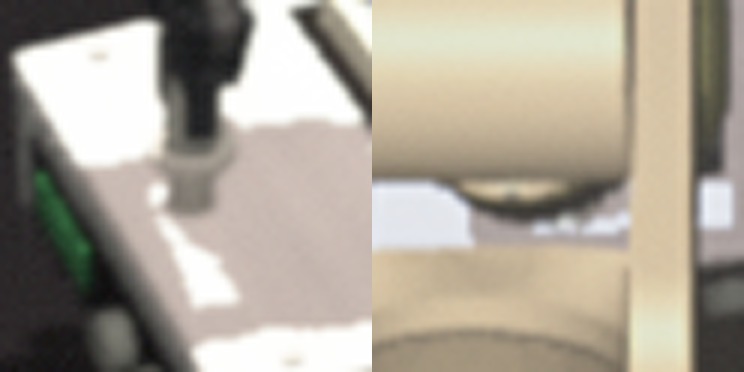

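The pin is in the platform hole (side about (319,230)) and pulling the platform with 1.5–2.5 N. I'll keep going down.

Call:
jog_arm --rows '[{"hand":0,"dx":0,"dy":0.3,"dz":0,"ax":0,"ay":0,"az":0},{"hand":0,"dx":0,"dy":0.3,"dz":0,"ax":0,"ay":0,"az":0},{"hand":0,"dx":0,"dy":0.2,"dz":0,"ax":0,"ay":0,"az":0},{"hand":0,"dx":0,"dy":0,"dz":0,"ax":0,"ay":0,"az":0},{"hand":0,"dx":0,"dy":0,"dz":0,"ax":0,"ay":0,"az":0}]'

```text
time_s: 7.88
position: [0.5477, 0.1338, 0.1209]
tool_rot: [[-1.0, -0.001, 0.0], [-0.0, -0.0, -1.0], [0.001, -1.0, 0.0]]
ft_force: [0.6, 2.6, -2.5]
grip_width: 0.0218
```

```bash
python3 -c "
from rig import status
s=status.observe();print(s['position'],s['ft_force'],s['wrist_torque'],s['tool_rot'])"
```

```text
[0.54774221 0.13379022 0.12087051] [ 0.62644213  2.55927651 -2.45981393] [0.48328026 0.02922723 0.04235968] [[-9.99999659e-01 -8.25245823e-04  7.13990596e-06]
 [-7.11742726e-06 -2.72417323e-05 -1.00000000e+00]
 [ 8.25246017e-04 -9.99999659e-01  2.72358494e-05]]
```

Call:
jog_arm --rows '[{"hand":0,"dx":0,"dy":0.2,"dz":0,"ax":0,"ay":0,"az":0},{"hand":0,"dx":0,"dy":0.2,"dz":0,"ax":0,"ay":0,"az":0},{"hand":0,"dx":0,"dy":0.2,"dz":0,"ax":0,"ay":0,"az":0},{"hand":0,"dx":0,"dy":0.2,"dz":0,"ax":0,"ay":0,"az":0},{"hand":0,"dx":0,"dy":0,"dz":0,"ax":0,"ay":0,"az":0}]'

```text
time_s: 8.3
position: [0.5478, 0.1338, 0.1129]
tool_rot: [[-1.0, -0.0, 0.0], [-0.0, -0.0, -1.0], [0.0, -1.0, 0.0]]
ft_force: [-0.5, 2.9, -3.5]
grip_width: 0.0223
```

Call:
jog_arm --rows '[{"hand":0,"dx":0,"dy":0.2,"dz":0,"ax":0,"ay":0,"az":0},{"hand":0,"dx":0,"dy":0.2,"dz":0,"ax":0,"ay":0,"az":0},{"hand":0,"dx":0,"dy":0.2,"dz":0,"ax":0,"ay":0,"az":0},{"hand":0,"dx":0,"dy":0,"dz":0,"ax":0,"ay":0,"az":0},{"hand":0,"dx":0,"dy":0,"dz":0,"ax":0,"ay":0,"az":0}]'

```text
time_s: 8.72
position: [0.5478, 0.1338, 0.1069]
tool_rot: [[-1.0, -0.001, 0.0], [-0.0, -0.0, -1.0], [0.001, -1.0, 0.0]]
ft_force: [-0.3, 1.7, -2.7]
grip_width: 0.0223
```

Call:
jog_arm --rows '[{"hand":0,"dx":0,"dy":0.1,"dz":0,"ax":0,"ay":0,"az":0},{"hand":0,"dx":0,"dy":0.1,"dz":0,"ax":0,"ay":0,"az":0},{"hand":0,"dx":0,"dy":0.1,"dz":0,"ax":0,"ay":0,"az":0},{"hand":0,"dx":0,"dy":0.05,"dz":0,"ax":0,"ay":0,"az":0},{"hand":0,"dx":0,"dy":0,"dz":0,"ax":0,"ay":0,"az":0}]'

```text
time_s: 9.13
position: [0.5479, 0.1338, 0.1038]
tool_rot: [[-1.0, -0.0, 0.0], [-0.0, -0.0, -1.0], [0.0, -1.0, 0.0]]
ft_force: [-0.5, 1.0, -1.3]
grip_width: 0.0221
```

Call:
jog_arm --rows '[{"hand":0,"dx":0,"dy":0.05,"dz":0,"ax":0,"ay":0,"az":0},{"hand":0,"dx":0,"dy":0.05,"dz":0,"ax":0,"ay":0,"az":0},{"hand":0,"dx":0,"dy":0.05,"dz":0,"ax":0,"ay":0,"az":0},{"hand":0,"dx":0,"dy":0,"dz":0,"ax":0,"ay":0,"az":0},{"hand":0,"dx":0,"dy":0,"dz":0,"ax":0,"ay":0,"az":0}]'

```text
time_s: 9.55
position: [0.5479, 0.1338, 0.1022]
tool_rot: [[-1.0, -0.0, 0.0], [-0.0, -0.0, -1.0], [0.0, -1.0, 0.0]]
ft_force: [-1.4, 1.5, -1.0]
grip_width: 0.0219
```

Call:
jog_arm --rows '[{"hand":0,"dx":0,"dy":0.05,"dz":0,"ax":0,"ay":0,"az":0},{"hand":0,"dx":0,"dy":0.05,"dz":0,"ax":0,"ay":0,"az":0},{"hand":0,"dx":0,"dy":0.05,"dz":0,"ax":0,"ay":0,"az":0},{"hand":0,"dx":0,"dy":0,"dz":0,"ax":0,"ay":0,"az":0},{"hand":0,"dx":0,"dy":0,"dz":0,"ax":0,"ay":0,"az":0}]'

```text
time_s: 9.97
position: [0.548, 0.1338, 0.1015]
tool_rot: [[-1.0, 0.001, 0.0], [-0.0, -0.0, -1.0], [-0.001, -1.0, 0.0]]
ft_force: [-3.2, 1.3, 7.2]
grip_width: 0.0223
```

Call:
jog_arm --rows '[{"hand":0,"dx":0,"dy":0.05,"dz":0,"ax":0,"ay":0,"az":0},{"hand":0,"dx":0,"dy":0.05,"dz":0,"ax":0,"ay":0,"az":0},{"hand":0,"dx":0,"dy":0.05,"dz":0,"ax":0,"ay":0,"az":0},{"hand":0,"dx":0,"dy":0,"dz":0,"ax":0,"ay":0,"az":0},{"hand":0,"dx":0,"dy":0,"dz":0,"ax":0,"ay":0,"az":0}]'

```text
time_s: 10.38
position: [0.548, 0.1338, 0.1015]
tool_rot: [[-1.0, 0.002, 0.0], [-0.0, -0.0, -1.0], [-0.002, -1.0, 0.0]]
ft_force: [-7.4, 1.0, 18.4]
grip_width: 0.022
```

It stopped at z = 0.1015 with an 18 N reaction. The grasp height predicted 0.1016 for fully home. Checking in the image before I let go.

```bash
python3 snap.py p4 .547,.137,.09 23
```

```text
side x0,y0 295 205 scale 8
top x0,y0 242 215 scale 8
[0.54798966 0.13380723 0.10145089] 10.4833
```

View pics/p4_c.png

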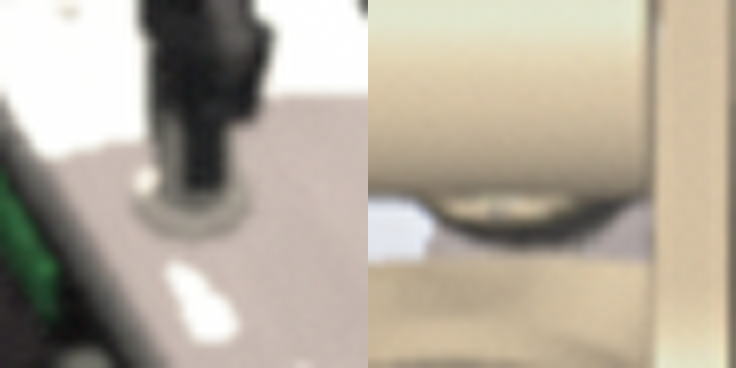

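Side crop: the collar sits flat on the platform at about (319,230). I'll ease off the preload, then open.

Call:
jog_arm --rows '[{"hand":0,"dx":0,"dy":-0.12,"dz":0,"ax":0,"ay":0,"az":0},{"hand":0,"dx":0,"dy":0,"dz":0,"ax":0,"ay":0,"az":0},{"hand":0.5,"dx":0,"dy":0,"dz":0,"ax":0,"ay":0,"az":0},{"hand":0.5,"dx":0,"dy":0,"dz":0,"ax":0,"ay":0,"az":0},{"hand":0.5,"dx":0,"dy":0,"dz":0,"ax":0,"ay":0,"az":0}]'

```text
time_s: 10.9
position: [0.5481, 0.1336, 0.1003]
tool_rot: [[-1.0, 0.0, -0.0], [0.0, -0.0, -1.0], [-0.0, -1.0, 0.0]]
ft_force: [-0.2, -0.3, -0.1]
grip_width: 0.0427
```

Call:
jog_arm --rows '[{"hand":0.5,"dx":0,"dy":0,"dz":0,"ax":0,"ay":0,"az":0},{"hand":0.5,"dx":0,"dy":-0.5,"dz":0,"ax":0,"ay":0,"az":0},{"hand":0.5,"dx":0,"dy":-1,"dz":0,"ax":0,"ay":0,"az":0},{"hand":0.5,"dx":0,"dy":-2,"dz":0,"ax":0,"ay":0,"az":0},{"hand":0.5,"dx":0,"dy":-3,"dz":0,"ax":0,"ay":0,"az":0}]'

```text
time_s: 11.32
position: [0.547, 0.1337, 0.1652]
tool_rot: [[-1.0, -0.004, -0.0], [0.0, -0.0, -1.0], [0.004, -1.0, 0.0]]
ft_force: [0.3, 0.3, -0.2]
grip_width: 0.0425
```

Call:
jog_arm --rows '[{"hand":0.5,"dx":0,"dy":-3,"dz":0,"ax":0,"ay":0,"az":0},{"hand":0.5,"dx":2,"dy":-3,"dz":0,"ax":0,"ay":0,"az":0},{"hand":0.5,"dx":3,"dy":-2,"dz":2,"ax":0,"ay":0,"az":0},{"hand":0.5,"dx":2.5,"dy":0,"dz":3,"ax":0,"ay":0,"az":0},{"hand":0.5,"dx":2.5,"dy":0,"dz":3,"ax":0,"ay":0,"az":0}]'

```text
time_s: 11.73
position: [0.4469, 0.0535, 0.2475]
tool_rot: [[-1.0, 0.004, 0.002], [-0.002, -0.001, -1.0], [-0.004, -1.0, 0.001]]
ft_force: [0.7, -2.0, -0.2]
grip_width: 0.0428
```

Call:
jog_arm --rows '[{"hand":0.5,"dx":1,"dy":0,"dz":3.5,"ax":0,"ay":0,"az":0},{"hand":0.5,"dx":1,"dy":0,"dz":3.5,"ax":0,"ay":0,"az":0},{"hand":0.5,"dx":0.5,"dy":0,"dz":3.5,"ax":0,"ay":0,"az":0},{"hand":0.5,"dx":0,"dy":0,"dz":3.5,"ax":0,"ay":0,"az":0},{"hand":0.5,"dx":0,"dy":0,"dz":3.5,"ax":0,"ay":0,"az":0}]'

```text
time_s: 12.15
position: [0.4223, -0.1228, 0.2468]
tool_rot: [[-1.0, 0.002, -0.0], [0.0, -0.001, -1.0], [-0.002, -1.0, 0.001]]
ft_force: [1.0, 1.0, 0.4]
grip_width: 0.0426
```

```bash
python3 snap.py f1 .547,.137,.1 31
```

```text
side x0,y0 287 194 scale 6
top x0,y0 233 206 scale 6
[ 0.42295449 -0.12523755  0.24632457] 12.25
```

View pics/f1_c.png

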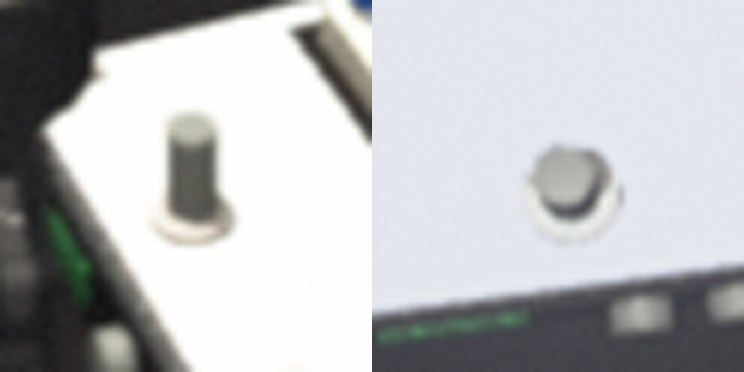

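View pics/f1_side.png

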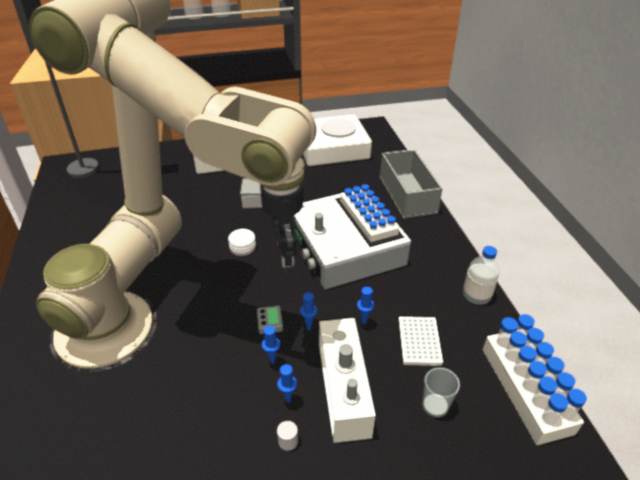

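View pics/f1_top.png

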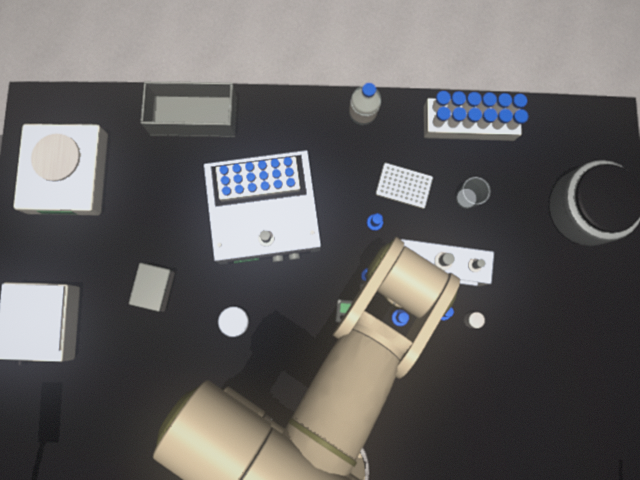

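Both views show the pin upright with its collar on the platform (side (319,230), top (265,239)). The platform has shifted about 3 px (≈7 mm) to −y. The other two pins are still in the rack and the bystanders are where they were. I'll let the arm settle, then hand in.

Call:
jog_arm --rows '[{"hand":0.5,"dx":0,"dy":0,"dz":0,"ax":0,"ay":0,"az":0},{"hand":0.5,"dx":0,"dy":0,"dz":0,"ax":0,"ay":0,"az":0},{"hand":0.5,"dx":0,"dy":0,"dz":0,"ax":0,"ay":0,"az":0},{"hand":0.5,"dx":0,"dy":0,"dz":0,"ax":0,"ay":0,"az":0},{"hand":0.5,"dx":0,"dy":0,"dz":0,"ax":0,"ay":0,"az":0}]'

```text
time_s: 12.67
position: [0.423, -0.1204, 0.2457]
tool_rot: [[-1.0, 0.0, 0.002], [-0.002, -0.0, -1.0], [-0.0, -1.0, 0.0]]
ft_force: [1.2, 1.2, 0.1]
grip_width: 0.0425
```

```bash
python3 -c "
from rig import job
print(job.close_job())"
```

```text
the job is handed in; nothing more can be done
None
```

The 20 mm pin is fully home in the shaker and released, and I handed the job in at about 12.7 s. It was in the rack hole nearest the shaker. I drove it down through the platform into the base, and the gripper was not seen to touch the platform or its tubes.

**Checks that agreed:**
- **Seated:** the pin stopped with an 18 N reaction at TCP height 0.1015 m, against 0.1016 m predicted from the grasp.
- **In line:** side forces fell from nearly 3 N to about 1 N as the shank went in. The last pictures show the platform about 7 mm back from where it started. I did not measure any remaining offset.
- **Scene:** the last pictures show the pin upright with its collar on the platform and the other two pins in the rack. Nothing else looked moved, though the arm hid part of the area by the rack, timer and blue pins in the top view.

**Checks that disagreed:**
- The two cameras differed from each other by about 3 mm, so I aimed by comparing the hole with the pin within each view.
- The gripper read about 22 mm on the nominally 24 mm knob. The knob sizes in the pictures and the shank-to-collar ratio (about 0.52) still identified it as the 20 mm pin.

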